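Clear a jammed cedar stub from the frame jig

ROBOT

A 6-joint arm with a two-finger parallel gripper is mounted at the origin on the work surface. World frame = base frame: x ahead of the robot, y to its left, z up, the work surface at z = 0. Lengths are in mm, angles in rad, forces in N, time in s.
With the tool pointing down it reaches from about 275 to 825 mm from the base axis. Payload 4.9 kg.
Tool frame: the origin (TCP) lies between the finger pads; the fingertips stand 17 mm ahead of it and the grasp point (between the pads) lies 2 mm behind it; z points along the fingers, y is the line along which they close (so a half turn about z gives the same grasp; the last joint's range is limited). The gripper opens to 85 mm and grips with 20 to 120 N. Pads are 22 mm wide; open, the fingers measure 114 mm over their backs; the gripper's body (76 mm by 85 mm) begins 54 mm behind the grasp point. The pads swing forward as they close: fully open they stand 13 mm farther back than shut.
Start: joints at [1.142, 0.326, -0.193, 1.052, 0, 1.437], TCP at [159.796, 526.293, 248.281] pointing down, gripper open.
Joint ranges: [-2.65, 2.65], [-0.97, 1.79], [-1.3, 1.35], [-1.93, 2.1], [-1.47, 1.37], [-3.14, 3.14]. Speed limits (rad/s): [2.57, 2.57, 3.14, 3.14, 3.14, 3.14].

INTERFACE

Orientations are given as [roll, pitch, yaw] about the fixed x, y, z axes, in that order (R = Rz(yaw) Ry(pitch) Rx(roll)).
In Python, from bench import move_ptp, movel, move_j, grip, dwell, solve_ik, capture, camera_model, IKError, sign_off, spot_in, regions_of, place_of, read_t, read_qpos, read_joint_velocities, read_effort, read_tcp_pos, read_orientation, read_contact_force, read_wrist_torque, read_opening, read_gripper_force gives the robot as it stands. Calls block until the motion is done:
- move_ptp(position, orientation): joint-space move of the TCP to a pose.
- movel(position, rot=None, max_speed=150, threshold=None): straight line of the TCP; rot=None keeps the orientation; max_speed is the mean speed in mm/s. With threshold (N) it stops when the force on the tool has changed by that much, and returns True; else False.
- move_j(angles): joint-space move.
- grip(opening, effort=None): opening from 0.0 (shut) to 1.0 (fully open); effort is the grip in N (None keeps the last); returns when the fingers have stopped.
- dwell(seconds).
- solve_ik(position, orientation): joint angles nearest the present ones, or None.
- capture(name): name is "scene" or "top" or "wrist"; returns (picture, depth): 480x640x3 uint8, blue, green, red; 480x640 float32, mm along the optical axis (not along the pixel's ray), 0 where there is no reading.
- camera_model(name): a dict with "K" (3x3 intrinsics, pixels), "k1" (the pictures are not rectified: a ray, as slopes to the right and down, at radius r is drawn at 1 + k1 r^2 times it, then the intrinsics apply), "position" and "rotation" of the camera in the world. Camera axes: x right, y up, looking along -z (the intrinsics and any distortion apply to the point x, -y, -z); pixel columns grow to the right and rows downward; lengths in mm; the calibration is good to about 2 mm. A picture is of the moment at which its call begins: read the wrist's pose just before it. camera_model takes no time and is no camera call; for the wrist camera it gives the pose at the moment of the call.
A pose or a line that the arm cannot do raises IKError and nothing moves.
- sign_off(): hands the job in; it is judged then, once.
Trained networks look in the newest picture that a camera, given by its name, has taken for a name from the list of things; names that differ only in an ending like _2 or _b are one class to them, and where a whole thing is asked for, a point or a joint stands for the part that bears it (a point fixed in the world has none). Each returns a list of dicts, best first, with "score" (0 to 1); they miss things now and then, are a little off and sometimes report something else, mostly with a low value. They report only what shows in the picture. A call takes as long as a camera call.
- spot_in(camera, name): "point" ([x, y, z] in mm, in the coordinates of the camera as it stood for that picture, good to about 4 mm: the middle of the surface that is visible of it).
- regions_of(camera, name): "pixels" (480x640 bool, what is visible of it).
- place_of(camera, name): "point" ([x, y, z] in mm, in the coordinates of the camera as it stood for that picture, good to about 4 mm: a listed point, or the origin of a listed thing).
Readings, each from a call of its own:
- read_t(): time.
- read_qpos(): joint angles.
- read_joint_velocities(): joint speeds.
- read_effort(): joint torques, N m.
- read_tcp_pos(): TCP position.
- read_orientation(): TCP orientation.
- read_contact_force(): force on the tool from outside, world axes, zero at the start.
- read_wrist_torque(): the same for the moment, N m.
- read_opening(): opening from 0.0 (shut) to 1.0 (fully open).
- read_gripper_force(): force on a finger pad.
Only numpy, scipy, OpenCV 4.12 (cv2) and the standard library are available. Lean on these libraries where they do the work, as an engineer would, in place of code of your own. Each camera call takes 0.05 s, during which the arm holds its last target. There are 200 camera calls.

TASK

A short broken cedar stub is jammed inside one of the two square tubes of the black iron frame jig; the other tube holds a longer, whole stick. Slide the gate at the tray end sideways by its upright post until its window is in front of the stub's tube, then push the stub right through from the open end with the push rod so that it drops into the jig's catch tray, without ever touching the stub by hand. Draw the rod out and lay it flat on the bare counter, and leave the whole stick, the clay pot, the jar, the bundle of end bars and the scraper where they are.

Things in the scene. Friction and masses are not known exactly. Their poses are not given: they have to be found in the camera images.
- jig: Fixed frame jig: iron base plate 110 (x) x 170 (y) x 10 mm with two parallel square steel tubes along x, axes at y = -30 and +30 mm, 70 mm above the counter. Origin: on the counter under the tubes' middle; z up. Tubes run from open entries at x = -50 to exits at x = +50 mm; tops 86 mm high; roof slots 13 mm wide show the wood. The gate plate is at x = 58 to 62 mm, 150 mm wide, 96 mm high.
- entry_a (a point): Centre of the entry of the tube at jig y = -30 mm. Both tubes: 32 mm wide outside; clear bore from 10.5 mm on the -y side to 10 mm on the +y side of the axis, and 60 to 82 mm above the counter. A spring strip on the +y side of the bore grips the wood: about 4 to 10 N along the tube is needed to move the stub.
- entry_b (a point): Centre of the entry of the tube at jig y = +30 mm; same bore. Behind the entries, the clay pot and the honey jar stand close on either side (60 mm or more clear of the nearer tube's axis).
- tray (a point): Centre of the floor of the jig's fixed open aluminium catch tray beyond the gate. The tray covers jig x = 56 to 191, y = -85 to +85 mm; rim 30 mm above the counter, floor 3 mm.
- gate (a joint): Position (m) of the sliding steel gate along the jig's y axis, -0.032 to +0.032 (end stops). At 0 its solid parts shut both tubes; its window, 30 mm wide and 54 to 88 mm above the counter, is in front of the tube at jig y = +30 mm when the joint reads +0.030 and of the other at -0.030. Friction about 2 N; it stays where it is left.
- gate_post (a point): Centre of the top end of the gate's upright round steel post, 12 mm in diameter, from 96 to 146 mm above the counter, in the middle of the gate; it moves with the gate.
- gate_window (a point): Centre of the gate's window, 70 mm above the counter.
- stub: Broken cedar stub, square 20 x 20 mm, 60 mm long along its x axis, about 20 g, lying wholly inside one of the tubes, its near end 2 to 14 mm inside the entry. Origin: centre of its underside. Its x axis is parallel to the jig's at the start.
- whole_stick: Whole cedar stick, square 20 x 20 mm, 110 mm long along x, in the other tube, its end standing 11 to 23 mm out of the entry. Origin: centre of its underside. To be left there.
- rod: Push rod lying loose on the counter, all aluminium, 0.19 kg: a square handle 90 mm long (x = -45 to +45 mm), 24 mm wide and high, and from its front face a round rod 12 mm in diameter, 160 mm long, along the rod's +x, its axis at mid-height of the handle, 12 mm above the handle's underside. Origin: centre of the handle's underside. The balance point is about 30 mm ahead of the handle's middle.
- rod_tip (a point): Centre of the round rod's front end, 205 mm ahead of the handle's middle.
- rod_grip (a point): Centre of the square handle, 12 mm above the counter when the rod lies flat.
- pot: Brown clay pot of brass eyelets, 76 mm across at the rim, 62 mm high, 0.35 kg, loose, beside the jig's entry end. Origin: centre of its underside. Bystander.
- jar: Full honey jar of amber glass with a brass lid, 62 mm across, 90 mm high, 0.4 kg, loose, standing behind and beside the jig's entry end on its -y side. Origin: centre of its underside. Bystander.
- bundle: Strapped bundle of four flat cedar end bars, together 204 x 56 x 20 mm, long along x, lying beside the jig. Origin: centre of its underside. Bystander.
- scraper: Flat cappings scraper, 205 mm long along x (wooden handle from x = -90 to +30 mm, 18 mm high, steel blade 50 mm wide from x = 30 to 115 mm), lying beside the tray. Origin: under the front half of the handle, on the counter. Bystander.

How it is judged:
By the outcome, as a careful person would: the job done as asked, in the order asked, and still so for the second after the job is handed in, with the robot touching nothing.
It also fails if it takes over 58 s, if anything falls off the work surface, if the arm or the gripper's body presses on something with over 40 N, if the wrist force passes 120 N, or if a joint passes its speed limit or range.

## Working session

There is one attempt and no reset: what is moved stays moved. The work goes in short steps, each a Python script; the robot and the scene stay as the last script left them, time stands still between calls to the robot, and variables do not carry over. Pictures are saved under pics/ and viewed, at most 10 in all, crops included, and the job is handed in when it is done.

```bash
mkdir -p pics
cat > h.py <<'E'
import numpy as np, cv2
from bench import *
def cam2w(m,p): return np.array(m["rotation"])@np.array(p)+np.array(m["position"])
def px2w(m,u,v,d):
    K=np.array(m["K"]);k=m["k1"];u=np.atleast_1d(u).astype(float);v=np.atleast_1d(v).astype(float)
    xd=(u-K[0,2])/K[0,0];yd=(v-K[1,2])/K[1,1];x,y=xd.copy(),yd.copy()
    for _ in range(10):
        s=1+k*(x*x+y*y);x,y=xd/s,yd/s
    return (np.array(m["rotation"])@np.stack([x*d,-y*d,-d*np.ones_like(x)])).T+np.array(m["position"])
E
python3 - <<'E'
from h import *
for c in ["top","scene"]:
    p,d=capture(c); m=camera_model(c); cv2.imwrite(f"pics/{c}0.png",p); np.savez(f"{c}0.npz",d=d,p=p)
    print(c,np.round(m["position"]),read_t())
    for n in ["jig","entry_a","entry_b","tray","gate_post","gate_window","stub","whole_stick","rod","rod_tip","rod_grip","pot","jar","bundle","scraper"]:
        r=place_of(c,n)
        print(n,[(np.round(cam2w(m,q["point"])).tolist(),round(q["score"],2)) for q in r[:2]])
print(read_t())
E
```

```text
top [ 490.  -67. 1016.] 0.05
jig [([2096.0, 1538.0, 2622.0], 0.66)]
entry_a [([1981.0, 1423.0, 2507.0], 0.94), ([1995.0, 1437.0, 2521.0], 0.65)]
entry_b [([1981.0, 1423.0, 2507.0], 0.94), ([1995.0, 1437.0, 2521.0], 0.65)]
tray [([2073.0, 1516.0, 2599.0], 0.82)]
gate_post [([2080.0, 1523.0, 2606.0], 0.67), ([1862.0, 1304.0, 2388.0], 0.65)]
gate_window [([1982.0, 1425.0, 2509.0], 0.75), ([2004.0, 1447.0, 2531.0], 0.61)]
stub [([1997.0, 1440.0, 2523.0], 0.48)]
whole_stick [([1998.0, 1440.0, 2524.0], 0.77)]
rod [([2111.0, 1553.0, 2637.0], 0.81)]
rod_tip [([2116.0, 1559.0, 2642.0], 0.81)]
rod_grip [([2091.0, 1534.0, 2617.0], 0.75)]
pot [([2089.0, 1531.0, 2615.0], 0.88), ([1979.0, 1422.0, 2505.0], 0.31)]
jar [([2123.0, 1565.0, 2649.0], 0.92), ([2086.0, 1528.0, 2612.0], 0.71)]
bundle [([2119.0, 1562.0, 2646.0], 0.58)]
scraper [([2059.0, 1502.0, 2585.0], 0.6), ([1995.0, 1438.0, 2522.0], 0.6)]
scene [1079. -130.  686.] 0.85
jig [([-78.0, -1287.0, -471.0], 0.63)]
entry_a [([9.0, -1200.0, -384.0], 0.98), ([-57.0, -1266.0, -450.0], 0.63)]
entry_b [([9.0, -1200.0, -384.0], 0.98), ([-57.0, -1266.0, -450.0], 0.63)]
tray [([-27.0, -1236.0, -419.0], 0.89)]
gate_post [([97.0, -1112.0, -296.0], 0.67)]
gate_window [([25.0, -1184.0, -368.0], 0.58)]
stub [([19.0, -1190.0, -374.0], 0.72)]
whole_stick [([-58.0, -1267.0, -451.0], 0.86)]
rod [([-398.0, -1606.0, -790.0], 0.69)]
rod_tip [([-131.0, -1340.0, -524.0], 0.67)]
rod_grip [([-388.0, -1596.0, -780.0], 0.89)]
pot [([-253.0, -1462.0, -646.0], 0.86)]
jar [([45.0, -1163.0, -347.0], 0.65), ([99.0, -1110.0, -294.0], 0.63)]
bundle [([97.0, -1112.0, -296.0], 0.6)]
scraper [([-216.0, -1424.0, -608.0], 0.55)]
1.6
```

```bash
python3 - <<'E'
s=open('h.py').read()
s=s.replace('np.array(m["rotation"])','rot(m)').replace('def cam2w','from scipy.spatial.transform import Rotation as Ro\ndef rot(m): return Ro.from_euler("xyz",m["rotation"]).as_matrix()\ndef cam2w')
open('h.py','w').write(s)
E
python3 - <<'E'
from h import *
for c in ["top","scene"]:
    m=camera_model(c); print(c,m)
    for n in ["jig","entry_a","tray","gate_post","gate_window","stub","whole_stick","rod","rod_tip","rod_grip","pot","jar","bundle","scraper"]:
        r=place_of(c,n)
        print(n,[(np.round(cam2w(m,q["point"])).tolist(),round(q["score"],2)) for q in r[:2]])
E
```

```text
top {'K': array([[532.05745588,   0.        , 323.33881105],
       [  0.        , 532.05745588, 231.35707926],
       [  0.        ,   0.        ,   1.        ]]), 'k1': -0.023858923322691315, 'position': array([ 489.95817243,  -67.35834141, 1016.1439744 ]), 'rotation': array([ 0.08172684,  0.02183672, -1.58940672])}
jig [([531.0, 130.0, -0.0], 0.66)]
entry_a [([511.0, 70.0, 73.0], 0.94), ([568.0, 84.0, 69.0], 0.65)]
tray [([502.0, 249.0, 8.0], 0.82)]
gate_post [([503.0, 248.0, 4.0], 0.67), ([520.0, 190.0, 145.0], 0.65)]
gate_window [([514.0, 189.0, 68.0], 0.75), ([563.0, 123.0, 61.0], 0.61)]
stub [([560.0, 120.0, 65.0], 0.48)]
whole_stick [([504.0, 103.0, 60.0], 0.77)]
rod [([501.0, -333.0, 2.0], 0.81)]
rod_tip [([684.0, -235.0, 13.0], 0.81)]
rod_grip [([505.0, -332.0, 15.0], 0.75)]
pot [([403.0, 76.0, -6.0], 0.88), ([509.0, 70.0, 73.0], 0.31)]
jar [([704.0, 29.0, 3.0], 0.92), ([399.0, 74.0, -5.0], 0.71)]
bundle [([662.0, 192.0, -5.0], 0.58)]
scraper [([350.0, 212.0, 3.0], 0.6), ([502.0, 101.0, 61.0], 0.6)]
scene {'K': array([[485.3823858 ,   0.        , 327.17981836],
       [  0.        , 485.3823858 , 244.80959794],
       [  0.        ,   0.        ,   1.        ]]), 'k1': -0.05994472281791652, 'position': array([1078.83543026, -130.03136497,  686.1088594 ]), 'rotation': array([0.75312867, 0.0018827 , 1.45927222])}
jig [([528.0, 126.0, 1.0], 0.63)]
entry_a [([569.0, 80.0, 70.0], 0.98), ([511.0, 71.0, 71.0], 0.63)]
tray [([501.0, 249.0, 4.0], 0.89)]
gate_post [([516.0, 185.0, 143.0], 0.67)]
gate_window [([516.0, 186.0, 75.0], 0.58)]
stub [([561.0, 123.0, 61.0], 0.72)]
whole_stick [([504.0, 105.0, 57.0], 0.86)]
rod [([505.0, -336.0, 2.0], 0.69)]
rod_tip [([683.0, -238.0, 13.0], 0.67)]
rod_grip [([502.0, -336.0, 15.0], 0.89)]
pot [([401.0, 73.0, -3.0], 0.86)]
jar [([705.0, 29.0, -2.0], 0.65), ([517.0, 186.0, 143.0], 0.63)]
bundle [([657.0, 188.0, -2.0], 0.6)]
scraper [([353.0, 208.0, -1.0], 0.55)]
```

View pics/top0.png

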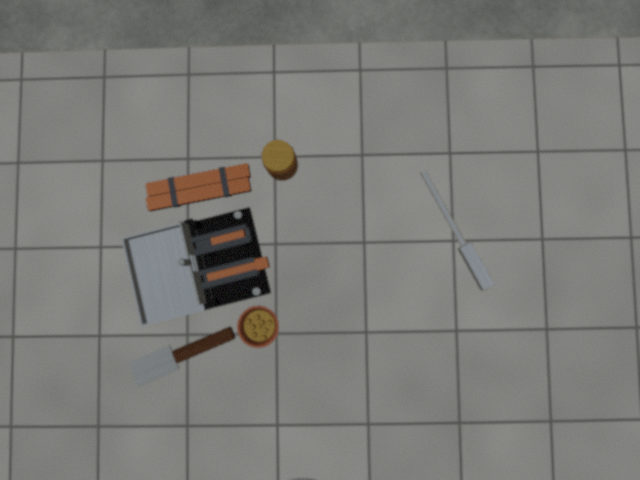

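View pics/scene0.png

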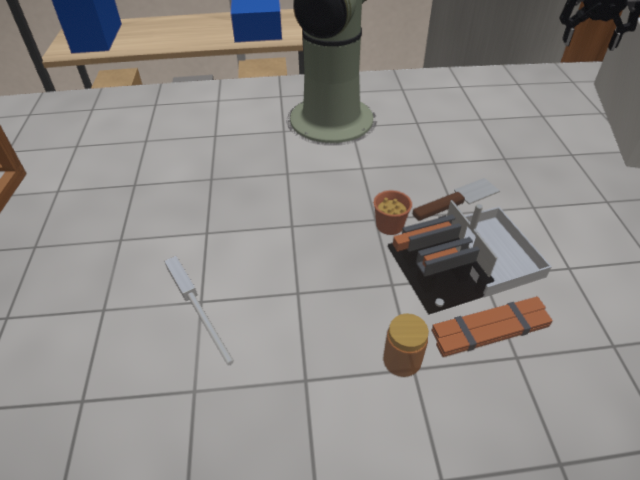

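```bash
cat >> h.py <<'E'
def cloud(m,d):
    v,u=np.nonzero(d>0); return px2w(m,u,v,d[v,u]),u,v
E
python3 - <<'E'
from h import *
m=camera_model("top");f=np.load("top0.npz")
P,u,v=cloud(m,f["d"])
s=(P[:,2]>80)&(P[:,2]<90)&(abs(P[:,0]-535)<70)&(abs(P[:,1]-125)<90)
q=P[s];print(len(q),q.min(0),q.max(0),"median counter z",np.median(P[(abs(P[:,0]-500)<100)&(abs(P[:,1]+100)<60),2]))
ex=np.array([511-569,71-82.])  # a->b is +jig y
yw=np.arctan2(ex[1],ex[0])-np.pi/2; print("yaw",yw, "tray dir",np.arctan2(249-127,501.5-529.5))
yaw=1.77
for Y in (yaw,yaw-np.pi):
  for p in ([517,187,300],[517,187,130],[574,-112,80],[547,50,80]): 
    j=solve_ik(p,[np.pi,0,Y]); print(Y,p,None if j is None else np.round(j,2))
for Y in (0.5,0.5-np.pi):
    j=solve_ik([520,-324,21],[np.pi,0,Y]); print("rod",Y,None if j is None else np.round(j,2))
move_ptp([517-20,187-60,330],[np.pi,0,yaw if solve_ik([497,127,330],[np.pi,0,yaw]) is not None else yaw-np.pi])
m=camera_model("wrist");p,d=capture("wrist");np.savez("w1.npz",p=p,d=d,**m);cv2.imwrite("pics/w1.png",p)
print(m["position"],m["rotation"],read_t(),read_tcp_pos(),read_orientation())
for n in ["jig","entry_a","tray","gate_post","gate_window","stub","whole_stick"]:
    print(n,[(np.round(cam2w(m,q["point"])).tolist(),round(q["score"],2)) for q in place_of("wrist",n)[:2]])
E
```

```text
1795 [466.17436078  49.79047926  80.01113811] [588.17652469 201.81393359  89.97365656] median counter z 0.05509425416960312
yaw -4.524959867941016 tray dir 1.7963975706309205
1.77 [517, 187, 300] [ 0.21  0.3  -0.1   1.17  0.    1.58]
1.77 [517, 187, 130] [ 0.21  0.43 -0.36  0.78  0.    1.58]
1.77 [574, -112, 80] [-0.32  0.55 -0.31  0.71  0.    1.05]
1.77 [547, 50, 80] [-0.04  0.49 -0.41  0.66  0.    1.33]
-1.371592653589793 [517, 187, 300] [ 0.21  0.3  -0.1   1.17  0.   -1.56]
-1.371592653589793 [517, 187, 130] [ 0.21  0.43 -0.36  0.78  0.   -1.56]
-1.371592653589793 [574, -112, 80] [-0.32  0.55 -0.31  0.71  0.   -2.09]
-1.371592653589793 [547, 50, 80] [-0.04  0.49 -0.41  0.66  0.   -1.81]
rod 0.5 [-0.68  0.67 -0.28  0.63  0.    1.96]
rod -2.641592653589793 [-0.68  0.67 -0.28  0.63  0.   -1.18]
[480.50083595 207.06127522 455.27205534] [-3.20899732e-01  2.14878257e-04  2.00576997e-01] 4.9667 [496.67525108 127.83499313 329.84296953] [-3.14126892e+00 -2.14546522e-04  1.77160500e+00]
jig [([531.0, 123.0, 2.0], 0.92), ([519.0, 187.0, 144.0], 0.25)]
entry_a [([507.0, 73.0, 69.0], 0.78), ([562.0, 86.0, 67.0], 0.64)]
tray [([501.0, 243.0, 6.0], 0.62), ([505.0, 104.0, 60.0], 0.54)]
gate_post [([518.0, 187.0, 143.0], 0.75)]
gate_window [([519.0, 186.0, 66.0], 0.61)]
stub [([560.0, 119.0, 61.0], 0.93)]
whole_stick [([506.0, 103.0, 59.0], 0.63)]
```

View pics/w1.png

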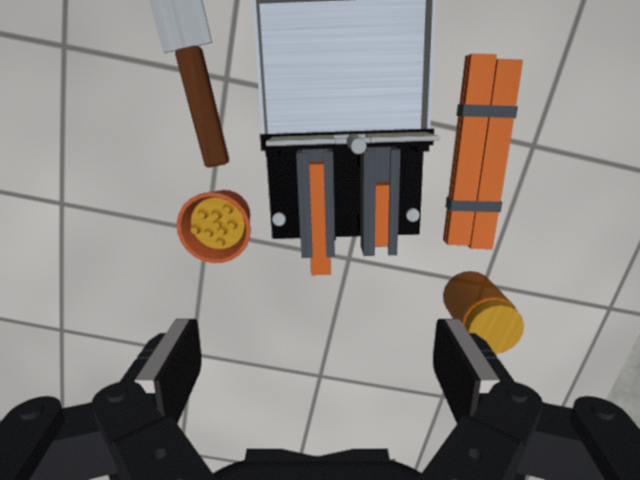

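Run:
```python
from h import *
from scipy.optimize import minimize
f=np.load("w1.npz");m={k:f[k] for k in("K","k1","position","rotation")}
g=np.load("top0.npz")
for name,mm,d in(("wrist",m,f["d"]),("top",camera_model("top"),g["d"])):
    P,u,v=cloud(mm,d)
    near=np.hypot(P[:,0]-530,P[:,1]-125)<130
    t=P[near&(abs(P[:,2]-86)<3)][:,:2]; gp=P[near&(abs(P[:,2]-96)<3)][:,:2]
    post=P[near&(P[:,2]>143)&(P[:,2]<149)]
    c,s=0,0
    def loc(q,p): 
        c,s=np.cos(p[2]),np.sin(p[2]); D=q-p[:2]; return np.c_[D@[c,s],D@[-s,c]]
    t=t[(lambda L:(abs(L[:,0])<54)&(abs(L[:,1])<52))(loc(t,(530,125,1.78)))]
    def cost(p):
        L=loc(t,p)
        y=np.abs(L[:,1]);  
        e=np.maximum(np.abs(L[:,0])-50,0)**2+np.maximum(np.abs(y-30)-16,0)**2
        e+=np.where((abs(y-30)<6.5)&(abs(L[:,0])<50),(6.5-abs(y-30))**2,0)
        return np.minimum(e,25).mean()
    r=min((minimize(cost,(530+a,125+b,1.78),method="Nelder-Mead",options=dict(initial_simplex=[(530+a,125+b,1.76),(536+a,125+b,1.79),(530+a,131+b,1.78),(530+a,125+b,1.82)])) for a in(-3,3) for b in(-3,3)),key=lambda r:r.fun)
    L=loc(t,r.x); pr=np.percentile
    print(name,len(t),np.round(r.x,3),round(r.fun,3))
    for sgn in(-1,1):
        q=L[L[:,1]*sgn>0];print(" tube",sgn,"x",np.round(pr(q[:,0],[1,99]),1),"y",np.round(pr(q[:,1],[1,50,99]),1))
    G=loc(gp,r.x);G=G[(abs(G[:,0]-60)<8)];print(" gate",len(G),np.round(pr(G,[2,50,98],axis=0),1).tolist())
    if len(post):
        print(" post",len(post),np.round(post[:,:2].mean(0),1),"local",np.round(loc(post[:,:2],r.x).mean(0),1), "z",pr(post[:,2],95))
        
    nx=loc(np.array([[703,29],[401,74]]),r.x);print(" jar,pot local",np.round(nx))
```

```text
wrist 4566 [526.993 126.35    1.803] 0.023
 tube -1 x [-48.7  49.3] y [-45.7 -23.1 -13.3]
 tube 1 x [-49.1  49.3] y [14.4 36.9 46.5]
 gate 764 [[57.7, -75.8], [59.9, 4.2], [62.0, 68.0]]
 post 201 [516.  185.6] local [60.2 -2.9] z 146.66000939713155
 jar,pot local [[-135. -149.]
 [ -22.  135.]]
top 1238 [527.018 127.116   1.808] 0.302
 tube -1 x [-49.6  48.9] y [-45.7 -23.  -13.1]
 tube 1 x [-48.9  49.5] y [14.4 36.6 46.7]
 gate 200 [[57.9, -76.1], [60.1, 3.9], [62.8, 68.7]]
 post 43 [515.9 186. ] local [59.8 -3. ] z 148.04305305951024
 jar,pot local [[-137. -148.]
 [ -22.  135.]]
```

```bash
cat >> h.py <<'E'
J=np.array([526.9,126.4,1.804]); cJ,sJ=np.cos(J[2]),np.sin(J[2])
def jw(x,y,z): return [J[0]+cJ*x-sJ*y, J[1]+sJ*x+cJ*y, z]   # jig -> world
def wj(p): d=np.asarray(p)[...,:2]-J[:2]; return np.stack([d@[cJ,sJ],d@[-sJ,cJ]],-1)
OJ=[np.pi,0,J[2]]
E
python3 - <<'E'
from h import *
grip(0.6)
move_ptp(jw(60,-3,200),OJ); movel(jw(60,-3,133),max_speed=120,threshold=15)
grip(0.0,25); print("open",read_opening(),read_tcp_pos(),wj(read_tcp_pos()))
print("stop",movel(jw(60,-30,133),max_speed=60,threshold=25),wj(read_tcp_pos()),read_contact_force())
grip(0.5); movel(jw(60,-30,220),max_speed=200)
move_ptp(jw(-10,0,330),OJ)
m=camera_model("wrist");p,d=capture("wrist");P,u,v=cloud(m,d)
L=wj(P);q=(P[:,2]>140)&(P[:,2]<150)&(np.hypot(L[:,0]-60,L[:,1])<60)
g=(abs(P[:,2]-96)<3)&(abs(L[:,0]-60)<8)
print("post",q.sum(),L[q].mean(0),"gate",np.percentile(L[g],[2,98],axis=0),read_t())
cv2.imwrite("pics/w2.png",p)
E
```

```text
open 0.13096976861014564 [516.39012384 185.58104675 133.72608258] [60.00786376 -3.45109821]
stop False [ 60.00817225 -31.38604388] [2.68992253 0.13501602 4.90077046]
post 215 [ 59.41754428 -30.88330068] gate [[  57.30959581 -102.51391761]
 [  61.4616125    41.12479825]] 9.7667
```

Run:
```python
from h import *
move_ptp([545,-311,300],[np.pi,0,0.4965])
m=camera_model("wrist");p,d=capture("wrist");cv2.imwrite("pics/w3.png",p)
R=regions_of("wrist","rod");print([(r["score"],r["pixels"].sum()) for r in R])
P,u,v=cloud(m,d);np.savez("w3.npz",p=p,d=d,**m)
mask=R[0]["pixels"][v,u]; q=P[mask]; h=q[(q[:,2]>20)&(q[:,2]<28)]; r=q[(q[:,2]>8)]
box=cv2.minAreaRect(h[:,:2].astype(np.float32)); print("handle",len(h),box)
a=0.4965
for _ in range(2):
    rr=r; A=rr[:,:2]-h[:,:2].mean(0); c=np.array([np.cos(a),np.sin(a)]); s=A@c; t=A@[-c[1],c[0]]
    # centreline slope: binned mid of lateral extent
    b=[(s0,(t[(s>s0)&(s<s0+10)].min()+t[(s>s0)&(s<s0+10)].max())/2) for s0 in range(-40,int(s.max())-10,10) if ((s>s0)&(s<s0+10)).sum()>5]
    k=np.polyfit([x+5 for x,_ in b],[y for _,y in b],1); print("a",a,"slope",k,"s range",np.percentile(s,[0.5,99.5])); a+=np.arctan(k[0])
print("angle",a,h[:,:2].mean(0),np.median(h[:,2]),read_t())
print("tcp",read_tcp_pos(),[np.round(cam2w(m,x["point"]),1) for n in("rod_tip","rod_grip") for x in place_of("wrist",n)[:1]])
```

```text
[(0.66, np.int64(4185))]
handle 1892 ((503.3870544433594, -332.3535461425781), (89.75859832763672, 23.665727615356445), 28.101499557495117)
a 0.4965 slope [-0.02271191 -0.10788884] s range [-45.23343619 200.7941941 ]
a 0.47379199452515847 slope [ 0.00053505 -0.12850951] s range [-45.26964232 200.82176469]
angle 0.47432704924696273 [ 504.87529976 -331.20193147] 23.652083259459886 11.45
tcp [ 545.58270443 -309.65368953  300.30603844] [array([ 681.6, -241.3,   10.2]), array([ 502.1, -333.5,    6.8])]
```

Run:
```python
from h import *
o=[np.pi,0,0.482]; g=np.array([521.1,-323.1])
grip(0.6)
move_ptp([*g,90],o); t=read_tcp_pos(); print(t)
print(movel([g[0],g[1],20],max_speed=80,threshold=12),read_tcp_pos())
grip(0.0,90); print("open",read_opening(),"F",read_gripper_force(),"tcp",read_tcp_pos(),read_contact_force(),read_t())
zg=read_tcp_pos()[2]; open("zg","w").write(str(zg))
movel([g[0],g[1],110],max_speed=150)
print("pre",solve_ik(jw(-265,-30,58.5+zg),OJ))
move_ptp(jw(-265,-30,110),OJ); print(wj(read_tcp_pos()),read_tcp_pos(),read_orientation(),read_t())
for c in("top","wrist"):
    m=camera_model(c);p,d=capture(c);cv2.imwrite(f"pics/{c}4.png",p);np.savez(f"{c}4.npz",p=p,d=d,**m)
    R=regions_of(c,"rod")
    P,u,v=cloud(m,d);print(c,[(r["score"],r["pixels"].sum()) for r in R],[(np.round(wj(w),1),w[2]) for x in place_of(c,"rod_tip")[:1] for w in[cam2w(m,x["point"])]])
    if R:
        q=P[R[0]["pixels"][v,u]];L=wj(q)
        for x0 in range(-230,-60,15):
            k=(L[:,0]>x0)&(L[:,0]<x0+15)&(q[:,2]>60)&(abs(L[:,1]+30)<25)
            if k.sum()>8: print(x0+7,k.sum(),"ymid",round((L[k,1].min()+L[k,1].max())/2,1),"ztop",round(np.percentile(q[k,2],90),1))
        print("tip x",np.percentile(L[q[:,2]>60][:,0],99.5))
```

```text
[ 522.21622429 -323.97064544   91.29283325]
False [ 521.48420798 -323.41244953   20.44835934]
open 0.2618523188057351 F 90.07972240447998 tcp [ 521.65731945 -323.53698861   20.95295705] [0.15597585 0.81500209 6.0395412 ] 14.05
pre [-0.31613486  0.61909478 -0.18200515  0.76969639  0.          1.02145779]
[-265.21051024  -29.26226057] [ 616.6591586  -124.86915465  109.04800465] [-3.13991653e+00 -2.11123312e-04  1.80230851e+00] 15.7167
top [(0.72, np.int64(397))] [(array([-80.5, -30.9]), np.float64(101.97922883556191))]
-163 49 ymid -29.2 ztop 107.5
-148 59 ymid -29.3 ztop 106.8
-133 59 ymid -29.1 ztop 107.3
-118 60 ymid -29.5 ztop 107.4
-103 59 ymid -29.7 ztop 107.5
-88 58 ymid -29.6 ztop 106.8
tip x -80.70587863283991
wrist [(0.7, np.int64(22078))] []
-223 1505 ymid -29.3 ztop 106.6
-208 1666 ymid -29.3 ztop 106.6
-193 1824 ymid -29.4 ztop 106.6
-178 2082 ymid -29.6 ztop 106.6
-163 2043 ymid -29.7 ztop 106.6
tip x -157.3775363953866
```

View pics/wrist4.png

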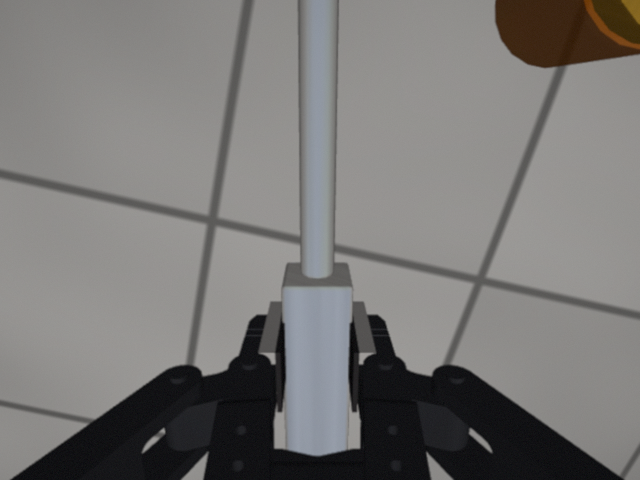

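Run:
```python
from h import *
tx=lambda tip:tip-185.2+0.5
zt=79.0
movel(jw(-265,-31,zt+0.5),OJ,max_speed=100); dwell(0.2)
a=wj(read_tcp_pos()); z=read_tcp_pos()[2]; print(a,z,read_orientation())
cy=-31+(-30.2-a[1]); cz=zt+0.5+(zt-z)
print(movel(jw(tx(-56),cy,cz),max_speed=80,threshold=8),wj(read_tcp_pos()),read_tcp_pos()[2])
a=wj(read_tcp_pos()); cy+=-30.2-a[1]; cz+=zt-read_tcp_pos()[2]
f0=np.array(read_contact_force())
for tip in(-34,0,30,55,76):
    s=movel(jw(tx(tip),cy,cz),max_speed=60,threshold=25); f=np.array(read_contact_force())-f0
    print(tip,s,np.round(wj(read_tcp_pos()),1),round(read_tcp_pos()[2],1),"F",np.round(f,1),"along",round(f[:2]@[cJ,sJ],1),"lat",round(f[:2]@[-sJ,cJ],1))
    if s: break
    a=wj(read_tcp_pos()); cy+=-30.2-a[1]; cz+=zt-read_tcp_pos()[2]
for c in("top","scene"):
    m=camera_model(c);p,d=capture(c);cv2.imwrite(f"pics/{c}5.png",p)
    for x in place_of(c,"stub")[:2]: w=cam2w(m,x["point"]);print(c,"stub",np.round(wj(w)),w[2],x["score"])
cv2.imwrite("pics/c5.png",cv2.resize(p[170:300,340:580],None,fx=3,fy=3)); print(read_t())
```

```text
[-265.31331494  -31.51520875] 80.25946656713754 [3.14044467e+00 7.26675907e-04 1.80399502e+00]
False [-239.9443844   -29.72498122] 78.3410054816627
-34 False [-218.8  -30.4] 79.1 F [ 0.4 -3.   1.1] along -3.0 lat 0.3
0 False [-184.9  -30.2] 78.9 F [ 0.2 -3.   0. ] along -3.0 lat 0.5
30 False [-153.6  -29.4] 78.5 F [-0.8  0.  -0.1] along 0.2 lat 0.8
55 False [-129.3  -30.9] 79.4 F [-0.   0.3  0.8] along 0.3 lat -0.1
76 False [-108.4  -30.1] 79.0 F [0.2 0.3 0.9] along 0.3 lat -0.2
top stub [133. -32.] 25.747306912561385 0.7
scene stub [133. -33.] 20.277671676092382 0.65
scene stub [-133.  -31.] 60.246347707328255 0.36
20.2833
```

View pics/c5.png

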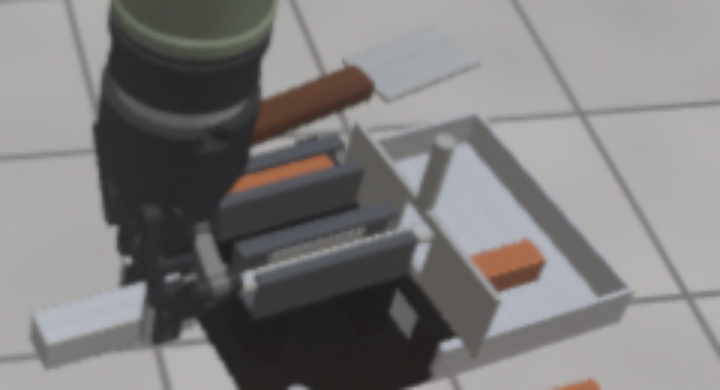

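Run:
```python
from h import *
zg=float(open("zg").read())
a=wj(read_tcp_pos())
movel(jw(-180,-30.3,79),max_speed=90); print(wj(read_tcp_pos()),read_tcp_pos()[2],read_contact_force())
movel(jw(-270,-30.3,79.3),max_speed=110)
movel(jw(-270,-30.3,120),max_speed=150)
m=camera_model("top");p,d=capture("top");cv2.imwrite("pics/top6.png",p);P,u,v=cloud(m,d)
R=regions_of("top","stub")
for r in R[:2]: q=P[r["pixels"][v,u]]; print("stub",r["score"],len(q),np.round(wj(q).mean(0)),np.percentile(q[:,2],[5,50,95]))
o=[np.pi,0,0.482]; g=[521.1,-323.1]
move_ptp([*g,90],o); z=read_tcp_pos()[2]
movel([*g,zg+8],max_speed=80); dwell(0.2); z=read_tcp_pos()[2]; c=zg+8-z
print("z",z,"stop",movel([*g,zg+c-0.5],max_speed=20,threshold=5),read_tcp_pos(),read_contact_force())
grip(0.6); print(read_tcp_pos(),read_opening()); 
movel([*g,120],max_speed=150); move_ptp([480,-180,300],o)
for c in("top","scene"):
    m=camera_model(c);p,d=capture(c);cv2.imwrite(f"pics/{c}7.png",p);P,u,v=cloud(m,d)
    for n in("stub","rod","whole_stick","pot","jar","bundle","scraper"):
        print(c,n,[np.round(cam2w(m,x["point"])).tolist() for x in place_of(c,n)[:1]])
    for r in regions_of(c,"rod")[:1]: q=P[r["pixels"][v,u]]; print("rod z",np.percentile(q[:,2],[5,50,95]))
cv2.imwrite("pics/c7.png",np.hstack([cv2.resize(p[150:350,340:580],(480,400))])); print(read_t())
```

```text
[-179.62392902  -30.11643648] 78.8873821354837 [-0.25182389  0.16046462 -1.13249695]
stub 0.59 352 [130. -32.] [15.36021459 23.24785026 26.39449907]
z 29.598754988524117 stop True [ 521.14623525 -323.13760766   20.97504152] [-0.64265999  0.4377901   4.00322215]
[ 520.17300309 -322.41525293   19.91605584] 0.595108688218806
top stub [[530.0, 263.0, 23.0]]
top rod []
top whole_stick [[505.0, 103.0, 61.0]]
top pot [[402.0, 72.0, -5.0]]
top jar [[705.0, 30.0, 0.0]]
top bundle []
top scraper [[350.0, 209.0, 6.0]]
rod z [13.42882079 16.89488088 20.36182235]
scene stub [[530.0, 264.0, 24.0]]
scene rod [[505.0, -336.0, 1.0]]
scene whole_stick [[503.0, 108.0, 58.0]]
scene pot [[400.0, 74.0, -2.0]]
scene jar [[706.0, 27.0, -1.0]]
scene bundle [[662.0, 186.0, -2.0]]
scene scraper [[352.0, 209.0, -2.0]]
rod z [13.57089059 19.45544054 26.44066615]
28.2167
```

View pics/scene7.png

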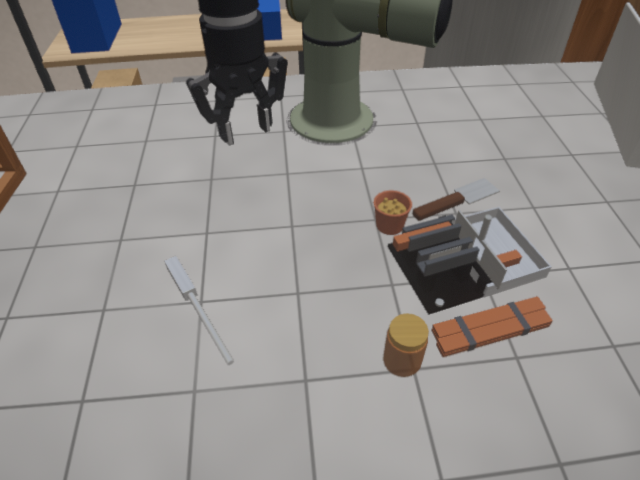

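View pics/c7.png

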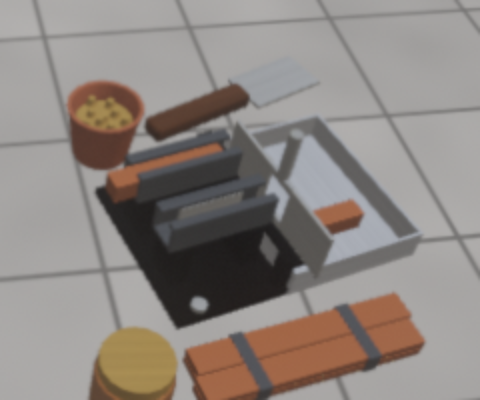

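```bash
python3 -c "
from bench import *
print(sign_off(),read_t())"
```

```text
the job is handed in; nothing more can be done
the job is handed in; nothing more can be done
```

The job is done and handed in at about 28 s: the stub was pushed through with the rod and lies flat in the catch tray, the gate window is in front of its tube, the rod is flat on the bare counter, and the last pictures show the other items where they were.

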